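# Find the box spanner that fits the centrifuge rotor nut

### The job

The rotor in the centrifuge is about to be unscrewed: try the T-handled box spanners from the rack on its brass nut, standing each one that does not fit upright back in a rack hole, until you have the one that goes fully home over the nut. Finish holding that spanner: keep the gripper closed on its handle, with the spanner upright and still, fully home on the nut, and the other two standing in the rack. Leave the other things on the bench where they are.

Things in the scene. Friction and masses are not known exactly. Their poses are not given: they have to be found in the camera images.
- centrifuge: fixed beige bench centrifuge, 200 x 200 x 85 mm, round bowl in its top. Origin: centre of underside. In the bowl a fixed aluminium rotor, 110 mm across, with a dark hub ring (60 mm outside, rim 101 mm above the bench) round a brass hex nut. One of three rotors, not told which: nut 15, 22 or 29 mm across flats, ring bore 32, 40 or 48.4 mm. The other two stand on the teal block behind it
- nut_seat (a point): foot of the nut of the rotor in the centrifuge, on its axis, 91 mm above the bench; z up, x square to a pair of the nut's flats. The nut rises 18 mm from here (upper 8 mm tapered by 2 mm a side), the ring round it 10 mm. The mouth of the fitting spanner comes down to this point; a smaller one stops on the nut (18 mm higher), a bigger one on the ring (10 mm higher)
- rack: blue block 85 x 260 mm, 20 mm high, with a row of three round holes 49 mm across and 14 mm deep (floor 6 mm above the bench), 80 mm apart along its y axis; fixed during a run. Origin: centre of its underside; the middle hole is over it. One spanner stands in each hole, in any order
- rack_hole0 (a point): centre of the mouth of a hole of the rack, 20 mm above the bench (hole at -80 mm along the rack's y)
- rack_hole1 (a point): centre of the mouth of a hole of the rack, 20 mm above the bench (hole at 0 mm along the rack's y)
- rack_hole2 (a point): centre of the mouth of a hole of the rack, 20 mm above the bench (hole at 80 mm along the rack's y)
- spanner_s: small T-handled box spanner, yellow handle, 106 mm tall, 0.13 to 0.21 kg, upright. Origin: centre of its mouth (lower end); z up. Lower 30 mm: steel hexagon 24.4 mm across flats, hexagonal opening 17.4 mm across flats, 22 mm deep, for a 15 mm nut; x is square to a pair of flats. Then a 12 mm round stem; on top the handle bar, 70 mm long along x, 14 mm wide (y), 18 mm high
- handle_s (a point): centre of the handle bar of spanner_s, 97 mm above its mouth; pinch the bar across its y axis, from above
- spanner_m: middle T-handled box spanner, red handle, 106 mm tall, 0.13 to 0.21 kg, upright. Origin: centre of its mouth (lower end); z up. Lower 30 mm: steel hexagon 31.4 mm across flats, hexagonal opening 24.4 mm across flats, 22 mm deep, for a 22 mm nut; x is square to a pair of flats. Then a 12 mm round stem; on top the handle bar, 70 mm long along x, 14 mm wide (y), 18 mm high
- handle_m (a point): centre of the handle bar of spanner_m, 97 mm above its mouth; pinch the bar across its y axis, from above
- spanner_l: large T-handled box spanner, green handle, 106 mm tall, 0.13 to 0.21 kg, upright. Origin: centre of its mouth (lower end); z up. Lower 30 mm: steel hexagon 38.4 mm across flats, hexagonal opening 31.4 mm across flats, 22 mm deep, for a 29 mm nut; x is square to a pair of flats. Then a 12 mm round stem; on top the handle bar, 70 mm long along x, 14 mm wide (y), 18 mm high
- handle_l (a point): centre of the handle bar of spanner_l, 97 mm above its mouth; pinch the bar across its y axis, from above
- buffer_bottle: bystander, to be left alone: white bottle, 56 mm across, 120 mm tall. Origin: centre of its underside
- tube_rack: bystander, to be left alone: orange tube rack, 70 x 120 mm, 35 mm high. Origin: centre of its underside
- tip_box: bystander, to be left alone: teal tip box with clear lid, 85 x 120 mm, 65 mm high. Origin: centre of its underside
- marker_pen: bystander, to be left alone: black and blue marker lying down, 130 mm long, 13 mm thick. Origin: centre of its underside
- rotor_lid: bystander, to be left alone: grey round lid with black knob, 130 mm across, 28 mm high. Origin: centre of its underside
- sample_jar: bystander, to be left alone: amber jar, 60 mm across, 60 mm tall. Origin: centre of its underside
- pen_cup: bystander, to be left alone: grey cup, 70 mm across, 90 mm tall. Origin: centre of its underside
Things that resemble listed ones, but are neither listed nor needed, are in the scene too. Leave any blue look-alike of the spanner_l alone.

How it is judged:
By the outcome, as a careful person would: the job done as asked, in the order asked, and still so for the second after the job is handed in, while the arm keeps its last pose, push and grip.
It also fails if it takes over 72 s, if anything falls off the work surface, if the arm or the gripper's body presses on something with over 40 N, if the wrist force passes 120 N, or if a joint passes its speed limit or range.

### The arm

A 7-joint arm with a two-finger parallel gripper is mounted at the origin on the work surface. World frame = base frame: x ahead of the robot, y to its left, z up, the work surface at z = 0. Lengths are in m, angles in rad, forces in N, time in s.
With the tool pointing down it reaches from about 0.4 to 0.85 m from the base axis. Payload 4.5 kg.
Tool frame: the origin (TCP) lies at the very end of the fingers, on their centre line; the grasp point (between the pads) lies 19 mm behind it (tcp_to_grasp is the z of the grasp point in the tool frame, in m); z points along the fingers, y is the line along which they close (so a half turn about z gives the same grasp; the last joint's range is limited). The gripper opens to 88 mm and grips with 3 to 60 N. Pads are 18 mm wide; open, the fingers measure 123 mm over their backs; the gripper's body (75 mm by 187 mm) begins 45 mm behind the grasp point.
Start: joints at [-1.257, 0.689, -0.195, 1.565, 0.157, 0.902, -0.215], TCP at [0.173, 0.601, 0.21] pointing down, gripper open.
Joint ranges: [-3.01, 3.01], [-0.46, 2.08], [-1.47, 1.51], [0.13, 2.56], [-1, 4.14], [0.04, 2.09], [-2.66, 2.66]. Speed limits (rad/s): [2.57, 2.57, 3.14, 3.14, 3.14, 3.14, 3.14].

### API

Orientations are given as a unit quaternion [x, y, z, w].
In Python, from plant import * gives the robot as it stands. The module is installed in compiled form; this text tells all that it offers.
- The arm moves only by the shell command python3 -m jog 'ROWS' [OPENING] [FORCE]. ROWS is JSON, a list that holds one entry, the list of rows, each a list of 6 numbers: the shift along the tool's x, y, z in m, then the turn, a rotation vector about the tool's x, y, z in rad. In form: [[[dx, dy, dz, ax, ay, az], ...]]. A call has 1 to 12 rows; each row shifts and turns the commanded pose from where the row before left it, along the tool's axes as they then stand; what a row does not reach is not made up. A row lasts 1/8 s, in which the tool goes at most 62.5 mm and 10.7 degrees, less where a joint would pass 70% of its speed; a pose out of reach is approached as far as the arm can. A call with a gripper value outside its range is refused whole. OPENING is the finger opening in m, from 0 to 0.0881, set as the call begins (- or left out, the last holds). The fingers move at their own pace and stop on an object; FORCE is the grip in N (left out, the last holds). Time passes only in rows, so rows that do not move let the fingers close. It gives the time, the measured TCP pose, the force, the opening and the grip force at its end, in the units of the state.
- get_state(): the state, without advancing time (a new reading comes with each control period).
- snapshot(name): name is "scene" or "top" or "wrist"; returns a dict with "frame" (400x640x3 uint8, red, green, blue), "mtx" (3x3 intrinsics, pixels), "xyz" and "orientation" of the camera in the world; the wrist camera has in their place "mount" (4x4, takes a point from camera to tool coordinates, whose origin is the TCP and whose axes are the flange's). Camera axes: x right, y down, z forward; pixel columns grow to the right and rows downward; lengths in m; the calibration is good to about 2 mm. The wrist camera is an equidistant fisheye: a pixel r from the principal point sees the ray r / f radians off the axis. A picture is of the moment at which its call begins: read the wrist's pose just before it. There is no depth.
- finish_job(): hands the job in; it is judged then, once.
The state is a dict: "clock": time; "q": joint angles; "qd": joint speeds; "joint_torque": joint torques, N m; "tool_pos": TCP position; "eef_rot": TCP orientation; "contact_force": force on the tool from outside, world axes, zero at the start; "moment": the same for the moment, N m; "opening": opening from 0.0 (shut) to 1.0 (fully open); "finger_force": force on a finger pad.
Only numpy, scipy, OpenCV 4.12 (cv2) and the standard library are available. Lean on these libraries where they do the work, as an engineer would, in place of code of your own. Each camera call takes 0.05 s, during which the arm holds its last target. There are 200 camera calls.

## Working session

There is one attempt and no reset: what is moved stays moved. The work goes in short steps, Python scripts to look and compute and a shell command to move; the robot and the scene stay as the last step left them, time stands still between calls to the robot, and variables do not carry over. Pictures are saved under pics/ and viewed, at most 10 in all, crops included, and the job is handed in when it is done.

```bash
mkdir -p pics
python3 - <<'E'
from plant import *
import cv2, numpy as np
print(get_state())
for n in ("scene","top"):
    s=snapshot(n); cv2.imwrite(f"pics/{n}0.png",s["frame"][:,:,::-1]); print(n,s["mtx"],s["xyz"],s["orientation"])
    np.savez(f"{n}0.npz",**{k:np.array(v) for k,v in s.items()})
E
```

```text
{'clock': 0.0, 'q': array([-1.25721265,  0.6899601 , -0.19456476,  1.5663459 ,  0.15731804,
        0.90248577, -0.21511563]), 'qd': array([ 1.57299184e-03, -3.52717400e-04,  9.22133586e-04, -7.91876357e-05,
        1.23940080e-04, -1.42092435e-03,  9.35840525e-04]), 'joint_torque': array([ 1.46269100e-03, -5.27564228e+01, -1.26670808e+00, -1.53426486e+01,
       -5.26559679e-02,  6.49519177e-03,  1.65873062e-04]), 'tool_pos': array([0.17243226, 0.60003453, 0.20882577]), 'eef_rot': array([ 1.39376843e-01,  9.90239003e-01, -8.98474381e-04, -6.90614201e-05]), 'contact_force': array([-0.17202634,  1.30910107,  1.15693423]), 'moment': array([-0.00881563,  0.02508426,  0.03184566]), 'finger_force': 0.0, 'opening': 0.9991331703215215}
scene [[493.79484463   0.         321.66105298]
 [  0.         493.79484463 194.24829827]
 [  0.           0.           1.        ]] [ 1.40369597 -1.01088853  0.97995046] [ 0.82892099  0.29533044 -0.15867616 -0.4477631 ]
top [[486.98045994   0.         321.59935137]
 [  0.         486.98045994 198.19093624]
 [  0.           0.           1.        ]] [0.44135163 0.04338674 1.41216847] [ 0.70784198 -0.70528899  0.03387241 -0.01948926]
```

View pics/scene0.png

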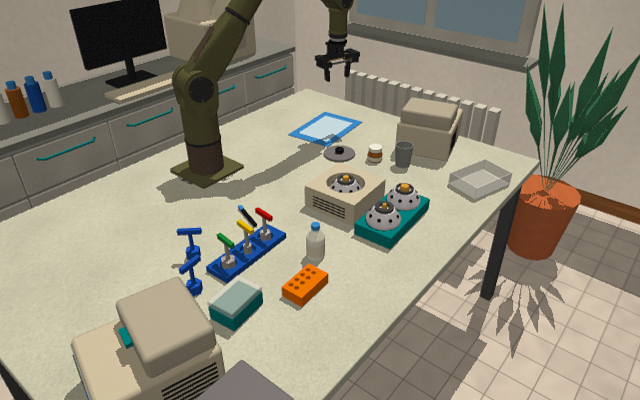

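View pics/top0.png

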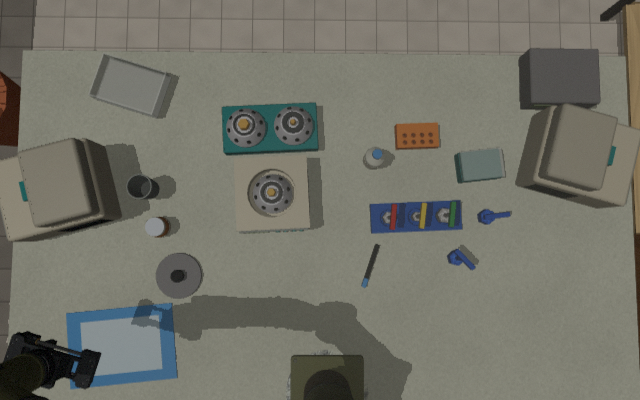

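The scene has red, yellow and green T-handles in the blue rack, at top view (394,215), (424,215) and (453,213). Their look-alikes are two blue spanners lying or standing outside the rack at (488,216) and (460,258). The centrifuge nut is at (271,192), and the two spare rotors at (244,125) and (293,122) are not the target.

```bash
cat > h.py <<'E'
import numpy as np, cv2
from scipy.spatial.transform import Rotation as R
def ray(s,uv):
    p=np.linalg.inv(s["mtx"])@np.array([uv[0],uv[1],1.]); return np.array(s["xyz"]),R.from_quat(s["orientation"]).as_matrix()@p
def plane(s,uv,z):
    o,d=ray(s,uv); return o+d*(z-o[2])/d[2]
def blobs(f,lo,hi,box,n=1):
    h=cv2.cvtColor(f,cv2.COLOR_RGB2HSV); m=cv2.inRange(h,lo,hi); k=np.zeros_like(m); x0,y0,x1,y1=box; k[y0:y1,x0:x1]=m[y0:y1,x0:x1]
    c,_=cv2.findContours(k,cv2.RETR_EXTERNAL,cv2.CHAIN_APPROX_NONE); return sorted(c,key=cv2.contourArea)[::-1][:n]
def tri(s1,u1,s2,u2):
    a,d=ray(s1,u1);b,e=ray(s2,u2);t=np.linalg.lstsq(np.c_[d,-e],b-a,rcond=None)[0];return (a+d*t[0]+b+e*t[1])/2,np.linalg.norm(a+d*t[0]-b-e*t[1])
E
python3 - <<'E'
from h import *
s=dict(np.load("top0.npz")); f=s["frame"]
C={"red":((0,150,60),(8,255,255)),"yel":((20,150,60),(32,255,255)),"grn":((50,120,40),(80,255,255)),"blue":((105,120,40),(125,255,255))}
for n,(lo,hi) in C.items():
    c=blobs(f,lo,hi,(365,195,470,240))[0]
    if n=="blue": c=cv2.convexHull(c)
    z=.112 if n!="blue" else .02
    r=cv2.minAreaRect(c); w=np.array([plane(s,p,z)[:2] for p in cv2.boxPoints(r)]); e=w[1]-w[0],w[2]-w[1]; l=max(e,key=np.linalg.norm)
    print(n,w.mean(0).round(4),[np.linalg.norm(x).round(4) for x in e],np.degrees(np.arctan2(l[1],l[0])).round(1))
c=blobs(f,(15,110,90),(28,255,255),(255,175,290,210))
for k in c: print("nut",cv2.contourArea(k),plane(s,cv2.minAreaRect(k)[0],.109).round(4))
for b in ((230,110,258,140),(280,108,308,138)):
    for k in blobs(f,(15,110,90),(28,255,255),b): print("spare",cv2.contourArea(k),cv2.minAreaRect(k))
a=cv2.resize(f[155:235,230:315],None,fx=4.5,fy=4.5,interpolation=2); b=cv2.resize(f[195:275,365:450+65],None,fx=4.5,fy=4.5,interpolation=2)[:, :430]
cv2.imwrite("pics/c1.png",np.hstack([a,b])[:,:,::-1])
E
```

```text
red [ 0.4926 -0.1748] [np.float64(0.0646), np.float64(0.0116)] -4.9
yel [ 0.4971 -0.2552] [np.float64(0.0108), np.float64(0.0242)] 179.2
grn [ 0.5229 -0.3338] [np.float64(0.0), np.float64(0.0)] 0.0
blue [ 0.4962 -0.2556] [np.float64(0.2595), np.float64(0.0811)] -87.3
nut 32.0 [0.556  0.1541 0.109 ]
spare 62.0 ((242.5, 123.5), (9.0, 9.0), 90.0)
spare 7.5 ((292.5, 121.5), (3.0, 3.0), 90.0)
```

View pics/c1.png

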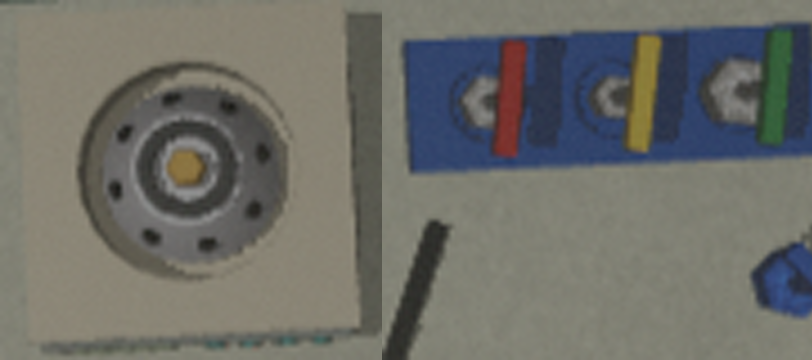

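The close crop shows the red, yellow and green bars in the rack holes from left to right, and both blue ones outside it. The nut (crop 187,167) is seen inside the dark ring. Its apparent size is between the two spare nuts, so it is probably the 22 mm nut and red should fit. I'll check with the wrist camera.

```bash
python3 -m jog '[[[-0.045,-0.029,-0.008,0,0,0],[-0.045,-0.029,-0.008,0,0,0],[-0.045,-0.029,-0.008,0,0,0],[-0.045,-0.029,-0.008,0,0,0],[-0.045,-0.029,-0.008,0,0,0],[-0.045,-0.029,-0.008,0,0,0],[-0.045,-0.029,-0.008,0,0,0],[-0.045,-0.029,-0.008,0,0,0],[-0.045,-0.029,-0.008,0,0,0],[-0.045,-0.029,-0.008,0,0,0],[0,0,0,0,0,-0.18],[0,0,0,0,0,0]]]' 0.088
cat >> h.py <<'E'
def wrist(name):
    from plant import get_state,snapshot
    st=get_state(); w=snapshot("wrist"); T=np.eye(4); T[:3,:3]=R.from_quat(st["eef_rot"]).as_matrix(); T[:3,3]=st["tool_pos"]
    w["T"]=T@np.array(w["mount"]); cv2.imwrite(f"pics/{name}.png",w["frame"][:,:,::-1]); return st,w
def wplane(w,uv,z):
    K=w["mtx"]; v=np.array([(uv[0]-K[0,2])/K[0,0],(uv[1]-K[1,2])/K[1,1]]); r=np.linalg.norm(v)
    d=w["T"][:3,:3]@np.r_[v/max(r,1e-9)*np.sin(r),np.cos(r)]; o=w["T"][:3,3]; return o+d*(z-o[2])/d[2]
E
python3 - <<'E'
from h import *
st,w=wrist("w1"); print(st["clock"],st["tool_pos"],R.from_quat(st["eef_rot"]).as_matrix().round(3),np.array(w["mount"]).round(3),w["mtx"][0],st["q"].round(2))
E
```

```text
clock: 1.6
tool_pos: [0.5249, 0.1973, 0.2892]
eef_rot: [0.051, 0.999, 0.0, -0.001]
contact_force: [-0.2, 0.7, 0.4]
opening: 1.001
finger_force: 0.0
1.6 [0.52486974 0.19725214 0.28918648] [[-0.995  0.102 -0.001]
 [ 0.102  0.995  0.   ]
 [ 0.001  0.    -1.   ]] [[ 0.    -0.946 -0.324  0.085]
 [ 1.     0.001 -0.     0.   ]
 [ 0.001 -0.324  0.946 -0.175]
 [ 0.     0.     0.     1.   ]] [309.70691629   0.         319.91706949] [-0.27  0.52 -0.29  1.65  0.17  1.    0.86]
```

View pics/w1.png

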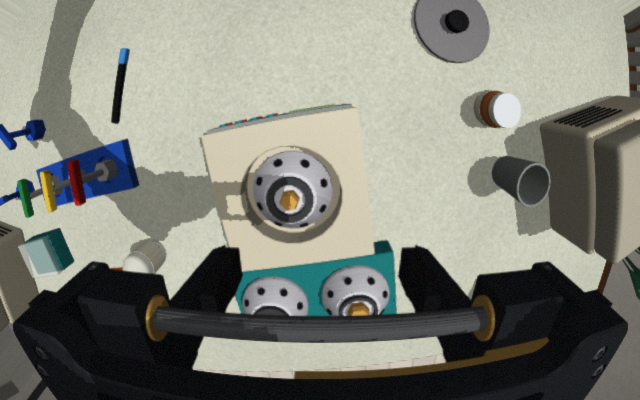

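The wrist view shows the nut at (290,201) in the dark ring, with the rack at far left (red bar at 76,183). Next I measure the nut's size and yaw.

Run:
```python
from h import *
st,w=wrist("w2"); f=w["frame"]
# rectify: metric top view of plane z=.109 (and .101), 0.25 mm/px
def rect(z,c,half=.04,px=.00025):
    n=int(2*half/px); g=np.arange(n)*px-half
    T=w["T"]; X=c[0]-0*g; P=np.stack(np.broadcast_arrays(c[0]-g[:,None],c[1]-g[None,:],z),-1) # up=+x,left=+y
    d=(P-T[:3,3])@T[:3,:3]; th=np.arctan2(np.hypot(d[...,0],d[...,1]),d[...,2]); r=np.hypot(d[...,0],d[...,1]); K=w["mtx"]
    return cv2.remap(f,(K[0,2]+K[0,0]*th*d[...,0]/r).astype(np.float32),(K[1,2]+K[1,1]*th*d[...,1]/r).astype(np.float32),cv2.INTER_CUBIC)
c=wplane(w,(290,201),.109)[:2]; print(c)
a=rect(.109,c); b=rect(.101,c)
h=cv2.cvtColor(a,cv2.COLOR_RGB2HSV)
for n,m in (("brass",cv2.inRange(h,(12,90,60),(30,255,255))),("bright",cv2.inRange(h,(12,90,140),(30,255,255)))):
    k=max(cv2.findContours(m,0,1)[0],key=cv2.contourArea); M=cv2.moments(k); x,y=M["m10"]/M["m00"],M["m01"]/M["m00"]
    print(n,"centre",c[0]+.04-y*.00025,c[1]+.04-x*.00025,"equiv AF mm",np.sqrt(cv2.contourArea(k)/.866)*.25, cv2.boundingRect(k))
cv2.imwrite("pics/r1.png",np.hstack([a,b])[:,:,::-1])
```

```text
[0.55467981 0.15831862]
brass centre 0.5538871637478784 0.15642731540455132 equiv AF mm 21.977346356801952 (121, 116, 94, 95)
bright centre 0.5559112752799508 0.16056716346962666 equiv AF mm 13.941170523518457 (121, 116, 73, 82)
```

View pics/r1.png

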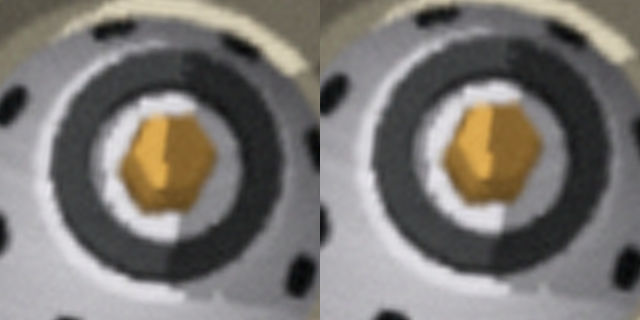

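```bash
python3 -m jog '[[[-0.04,-0.01,0.025,0,0,0],[-0.04,-0.01,0.025,0,0,0],[-0.04,-0.01,0.025,0,0,0],[0,0,0,0,0,0],[0,0,0,0,0,0]]]'
cat >> h.py <<'E'
def rect(w,z,c,half=.04,px=.00025):
    n=int(2*half/px); g=np.arange(n)*px-half; T=w["T"]; K=w["mtx"]
    P=np.stack(np.broadcast_arrays(c[0]-g[:,None],c[1]-g[None,:],z),-1); d=(P-T[:3,3])@T[:3,:3]; r=np.hypot(d[...,0],d[...,1]); th=np.arctan2(r,d[...,2])
    return cv2.remap(w["frame"],(K[0,2]+K[0,0]*th*d[...,0]/r).astype(np.float32),(K[1,2]+K[1,1]*th*d[...,1]/r).astype(np.float32),cv2.INTER_CUBIC)
E
python3 - <<'E'
from h import *
st,w=wrist("w3"); print(st["tool_pos"]); c=(.555,.155)
a=rect(w,.105,c); b=rect(w,.101,c)
h=cv2.cvtColor(a,cv2.COLOR_RGB2HSV); m=cv2.inRange(h,(10,90,50),(30,255,255))
k=cv2.convexHull(max(cv2.findContours(m,0,1)[0],key=cv2.contourArea)); M=cv2.moments(k); x,y=M["m10"]/M["m00"],M["m01"]/M["m00"]
print("nut",c[0]+.04-y*.00025,c[1]+.04-x*.00025,"AF",np.sqrt(cv2.contourArea(k)/.866)*.25)
# yaw by 6th harmonic of hull radius
p=k[:,0]-[x,y]; mm=np.zeros_like(m); cv2.fillConvexPoly(mm,k,1); yy,xx=np.nonzero(mm); q=(xx-x)+1j*(yy-y)
W=(-(yy-y))+1j*(-(xx-x)) # world x + i y
print("corner dir deg mod60",np.degrees(np.angle((W**6).sum()))/6, cv2.approxPolyDP(k,5,True)[:,0].tolist())
g=cv2.inRange(cv2.cvtColor(b,cv2.COLOR_RGB2GRAY),0,85)
for k in sorted(cv2.findContours(g,1,1)[0],key=cv2.contourArea)[::-1][:3]:
    e=cv2.fitEllipse(k); print("ring",c[0]+.04-e[0][1]*.00025,c[1]+.04-e[0][0]*.00025,np.array(e[1])*.25)
cv2.imwrite("pics/r2.png",np.hstack([a,b])[:,:,::-1])
E
```

```text
clock: 2.33
tool_pos: [0.6404, 0.1576, 0.2147]
eef_rot: [0.049, 0.999, 0.0, -0.001]
contact_force: [0.6, 0.0, 0.3]
opening: 0.994
finger_force: 0.0
[0.64038068 0.15762668 0.21467938]
nut 0.5569114368058485 0.1551245466048081 AF 20.683157734176206
corner dir deg mod60 -26.514570647765066 [[182, 112], [206, 147], [184, 192], [139, 194], [113, 154], [135, 113]]
ring 0.5571317329406739 0.15481456756591797 [57.14947128 57.52482224]
ring 0.5570788002014161 0.15499365234375 [39.80754852 39.94334412]
ring 0.5923293888568879 0.1331321029663086 [ 6.21713066 13.37406349]
```

View pics/r2.png

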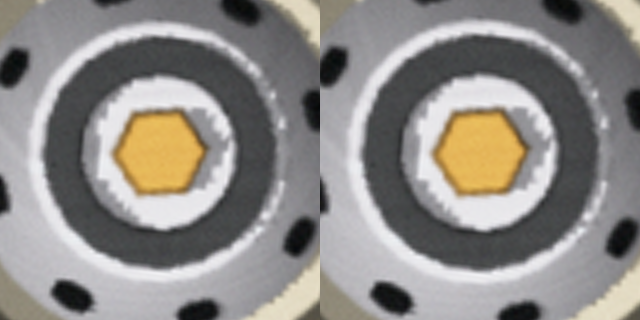

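The ring bore measures 39.9 mm, so the rotor is the middle one and takes the red spanner. The nut is at (0.557, 0.155) with its flats at about +3.5°. Next, a look over the red handle.

```bash
python3 -m jog '[[[0.005,-0.056,0,0,0,0],[0.005,-0.056,0,0,0,0],[0.005,-0.056,0,0,0,0],[0.005,-0.056,0,0,0,0],[0.005,-0.056,0,0,0,0],[0.005,-0.056,0,0,0,0],[0,0,0,0,0,0],[0,0,0,0,0,0],[0,0,0,0,0,0]]]'
python3 - <<'E'
from h import *
st,w=wrist("w4"); print(st["tool_pos"],R.from_quat(st["eef_rot"]).as_matrix()[:2,1]); c=(.495,-.175)
a=rect(w,.112,c,.06,.0003); b=rect(w,.02,c,.06,.0003)
h=cv2.cvtColor(a,cv2.COLOR_RGB2HSV); m=cv2.inRange(h,(0,120,40),(8,255,255))|cv2.inRange(h,(172,120,40),(180,255,255))
k=max(cv2.findContours(m,0,1)[0],key=cv2.contourArea); r=cv2.minAreaRect(k)
print("bar",c[0]+.06-r[0][1]*.0003,c[1]+.06-r[0][0]*.0003,np.array(r[1])*.3,r[2])
cv2.imwrite("pics/r3.png",np.hstack([a,b])[:,:,::-1])
E
```

```text
clock: 3.5
tool_pos: [0.5788, -0.1725, 0.2153]
eef_rot: [0.048, 0.999, 0.001, 0.001]
contact_force: [0.2, -0.7, -0.4]
opening: 1.001
finger_force: 0.0
[ 0.57877391 -0.17252509  0.2152515 ] [0.09577029 0.99540254]
bar 0.4916168334960937 -0.17433168334960936 [13.61210861 68.47846069] 5.7105937004089355
```

View pics/r3.png

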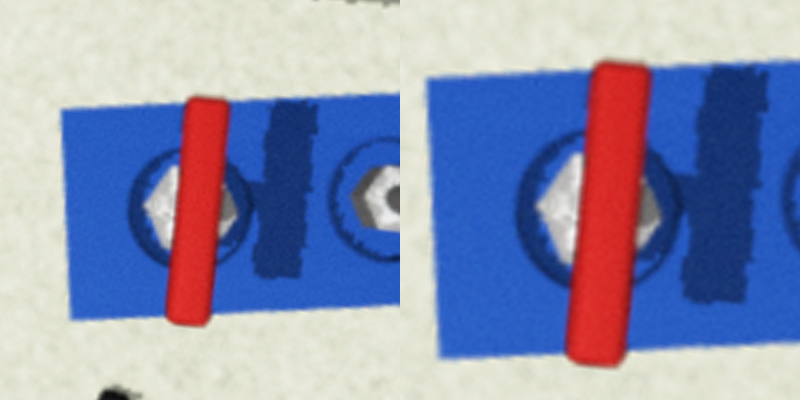

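The red bar is centred at (0.4916, −0.1743) with yaw −5.7°, already aligned with the fingers. Grasping it now.

```bash
python3 -m jog '[[[0.0433,-0.005,0,0,0,0],[0.0433,-0.005,0,0,0,0],[0,0,0.045,0,0,0],[0,0,0.045,0,0,0],[0,0,0.03,0,0,0],[0,0,0.011,0,0,0],[0,0,0,0,0,0]]]' 0.06 && python3 -m jog '[[[0,0,0,0,0,0],[0,0,0,0,0,0],[0,0,0,0,0,0],[0,0,0,0,0,0],[0,0,0,0,0,0]]]' 0 40
```

```text
clock: 4.42
tool_pos: [0.4913, -0.1759, 0.0836]
eef_rot: [0.049, 0.999, 0.0, -0.0]
contact_force: [0.2, 0.1, 0.4]
opening: 0.68
finger_force: 0.0
clock: 5.05
tool_pos: [0.4909, -0.1768, 0.0837]
eef_rot: [0.05, 0.999, 0.0, 0.0]
contact_force: [0.6, -0.6, 0.5]
opening: 0.14
finger_force: 0.0
```

```bash
python3 -m jog '[[[0,0,0,0,0,0],[0,0,0,0,0,0],[0,0,0,0,0,0]]]'
```

```text
clock: 5.42
tool_pos: [0.4909, -0.1767, 0.0836]
eef_rot: [0.05, 0.999, 0.0, -0.0]
contact_force: [-0.2, -0.0, -1.2]
opening: 0.005
finger_force: 0.0
```

The gripper shut on nothing. Looking.

Run:
```python
from h import *
from plant import snapshot
st,w=wrist("w5"); s=snapshot("scene")
a=cv2.resize(s["frame"][190:290,170:310],(490,350),interpolation=2); b=w["frame"][:350,150:450]
cv2.imwrite("pics/m1.png",np.hstack([a,b])[:,:,::-1])
```

```text
(no output)
```

View pics/m1.png

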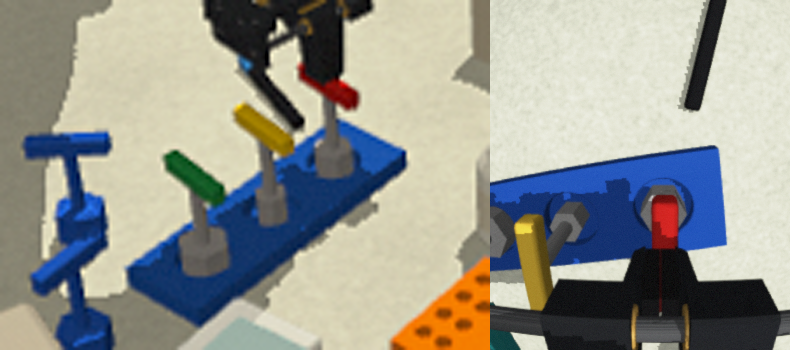

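Run:
```python
from h import *
from plant import get_state
st,w=wrist("w6"); M=np.linalg.inv(np.array(w["mount"])); K=w["mtx"]
def px(p):
    d=M[:3,:3]@p+M[:3,3]; r=np.hypot(*d[:2]); th=np.arctan2(r,d[2]); return (K[0,2]+K[0,0]*th*d[0]/r).round(1),(K[1,2]+K[1,1]*th*d[1]/r).round(1)
for p in ([0,0,0],[.009,0,0],[0,0,-.019],[.035,0,-.028],[.035,0,0]): print(p,px(np.array(p)))
f=w["frame"];h=cv2.cvtColor(f,cv2.COLOR_RGB2HSV); m=cv2.inRange(h,(0,120,40),(8,255,255))
k=max(cv2.findContours(m,0,1)[0],key=cv2.contourArea); print(cv2.boundingRect(k)); print(st["opening"],st["finger_force"],st["tool_pos"])
from plant import snapshot
s=snapshot("scene"); k=blobs(s["frame"],(0,150,60),(8,255,255),(230,190,310,290))[0]; r0=dict(np.load("scene0.npz")); k0=blobs(r0["frame"],(0,150,60),(8,255,255),(230,190,310,290))[0]
print("scene bar now",cv2.boundingRect(k),"before",cv2.boundingRect(k0))
t0=dict(np.load("top0.npz")); kt=blobs(t0["frame"],(0,150,60),(8,255,255),(365,195,470,240))[0]
print(tri(r0,cv2.minAreaRect(k0)[0],t0,cv2.minAreaRect(kt)[0]))
Rc=R.from_quat(s["orientation"]).as_matrix()
for p in (st["tool_pos"],[.4916,-.1743,.103]):
    d=Rc.T@(np.array(p)-s["xyz"]); u=s["mtx"]@d; print("scene px",u[:2]/u[2])
```

```text
[0, 0, 0] (np.float64(319.9), np.float64(240.5))
[0.009, 0, 0] (np.float64(319.9), np.float64(227.3))
[0, 0, -0.019] (np.float64(319.9), np.float64(254.9))
[0.035, 0, -0.028] (np.float64(319.9), np.float64(201.9))
[0.035, 0, 0] (np.float64(319.9), np.float64(186.7))
(311, 195, 28, 55)
0.003154599002145812 0.0 [ 0.49092803 -0.17671469  0.08355853]
scene bar now (255, 208, 17, 13) before (255, 208, 17, 13)
(array([ 0.49369609, -0.17491675,  0.10561701]), np.float64(0.0026267975606102125))
scene px [262.35038157 219.69969838]
scene px [262.65820922 214.26658624]
```

The bar has not moved, and both cameras show the real fingertips about 25–28 mm short of the stated TCP, so they closed just above the bar. Opening and going lower.

```bash
python3 -m jog '[[[0,0,0,0,0,0],[0,0,0,0,0,0],[0,0,0,0,0,0],[0,0,0,0,0,0],[0,0,0,0,0,0],[0,0,0.01,0,0,0],[0,0,0.01,0,0,0],[0,0,0.005,0,0,0],[0,0,0,0,0,0]]]' 0.06 && python3 -m jog '[[[0,0,0,0,0,0],[0,0,0,0,0,0],[0,0,0,0,0,0],[0,0,0,0,0,0],[0,0,0,0,0,0],[0,0,0,0,0,0],[0,0,0,0,0,0],[0,0,0,0,0,0]]]' 0 40
```

```text
clock: 6.75
tool_pos: [0.4905, -0.1766, 0.0579]
eef_rot: [0.05, 0.999, 0.0, -0.001]
contact_force: [-0.2, -0.4, 1.0]
opening: 0.684
finger_force: 0.0
clock: 7.75
tool_pos: [0.491, -0.1767, 0.0586]
eef_rot: [0.05, 0.999, 0.0, -0.0]
contact_force: [0.1, 0.6, 1.0]
opening: 0.151
finger_force: 39.9
```

Gripped (13.3 mm, 40 N). Lifting, then checking in the wrist image whether the bar sits centred, which shows any camera bias.

```bash
python3 -m jog '[[[0,0,-0.02,0,0,0],[0,0,-0.03,0,0,0],[0,0,-0.04,0,0,0],[0,0,-0.04,0,0,0],[0,0,-0.02,0,0,0],[0,0,0,0,0,0],[0,0,0,0,0,0]]]'
python3 - <<'E'
from h import *
st,w=wrist("w7"); h=cv2.cvtColor(w["frame"],cv2.COLOR_RGB2HSV); m=cv2.inRange(h,(0,120,40),(8,255,255))|cv2.inRange(h,(172,120,40),(180,255,255))
k=max(cv2.findContours(m,0,1)[0],key=cv2.contourArea); print(cv2.boundingRect(k),cv2.minAreaRect(k))
for r in (200,210,220): 
    x=np.nonzero(m[r])[0]; print(r,x.min(),x.max())
E
```

```text
clock: 8.62
tool_pos: [0.4899, -0.1767, 0.2075]
eef_rot: [0.05, 0.999, 0.0, -0.001]
contact_force: [0.4, 0.6, -1.7]
opening: 0.156
finger_force: 39.9
(304, 211, 32, 106) ((319.5, 263.5), (105.0, 31.0), 90.0)Traceback (most recent call last):
  File "<stdin>", line 5, in <module>
    return umr_minimum(a, axis, None, out, keepdims, initial, where)
ValueError: zero-size array to reduction operation minimum which has no identity
```

The bar is centred in the gripper (column 319.5), so the camera has no y bias. Carrying it to the nut.

```bash
python3 -m jog '[[[-0.0054,0.0561,0,0,0,0],[-0.0054,0.0561,0,0,0,0],[-0.0054,0.0561,0,0,0,0],[-0.0054,0.0561,0,0,0,0],[-0.0054,0.0561,0,0,0,0],[-0.0054,0.0561,0,0,0,0],[0,0,0,0,0,-0.16],[0,0,0,0,0,0],[0,0,0,0,0,0]]]'
python3 - <<'E'
from h import *
from plant import snapshot
st,w=wrist("w8"); M=np.linalg.inv(np.array(w["mount"])); K=w["mtx"]
def px(p):
    d=M[:3,:3]@p+M[:3,3]; r=np.hypot(*d[:2]); th=np.arctan2(r,d[2]); return (K[1,2]+K[1,1]*th*d[1]/r).round(1)
print("end rows x=.035 z=-.035,-.053:",px(np.array([.035,0,-.035])),px(np.array([.035,0,-.053])),px(np.array([.037,0,-.035])))
h=cv2.cvtColor(w["frame"],cv2.COLOR_RGB2HSV); m=cv2.inRange(h,(0,120,40),(8,255,255))
k=max(cv2.findContours(m,0,1)[0],key=cv2.contourArea); print(cv2.boundingRect(k))
Rt=R.from_quat(st["eef_rot"]).as_matrix(); print(Rt.round(3),st["tool_pos"],st["finger_force"])
s=snapshot("scene"); t=snapshot("top")
a=cv2.resize(s["frame"][120:220,290:400],(385,350),interpolation=2); b=w["frame"][60:410,140:500]
cv2.imwrite("pics/m2.png",np.hstack([a,b[:340] if b.shape[0]!=350 else b][:1]+[cv2.resize(b,(360,350))])[:,:,::-1])
E
```

```text
clock: 9.8
tool_pos: [0.5563, 0.1534, 0.2077]
eef_rot: [-0.028, 1.0, -0.001, -0.001]
contact_force: [0.1, 0.1, -1.8]
opening: 0.155
finger_force: 39.9
end rows x=.035 z=-.035,-.053: 206.6 220.7 202.7
(304, 211, 32, 106)
[[-0.998 -0.056 -0.002]
 [-0.056  0.998 -0.001]
 [ 0.002 -0.001 -1.   ]] [0.55630203 0.15340234 0.20771228] 39.85140583477914
```

View pics/m2.png

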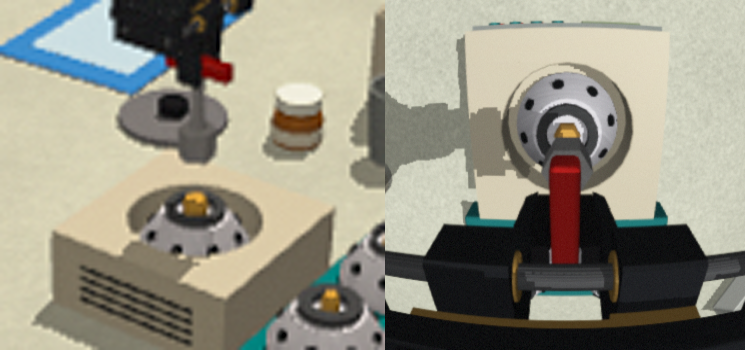

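The view shows the spanner upright, its socket right above the nut (wrist crop 567,130) and the ring clear. A small y correction, then going down slowly.

```bash
python3 -m jog '[[[0,0.0015,0.02,0,0,0],[0,0,0.018,0,0,0],[0,0,0.003,0,0,0],[0,0,0.003,0,0,0],[0,0,0.003,0,0,0],[0,0,0,0,0,0],[0,0,0,0,0,0]]]'
```

```text
clock: 10.82
tool_pos: [0.5568, 0.1566, 0.1619]
eef_rot: [-0.03, 1.0, 0.0, 0.0]
contact_force: [-0.5, -0.5, -1.6]
opening: 0.152
finger_force: 39.9
```

```bash
python3 -m jog '[[[0,0,0.003,0,0,0],[0,0,0.003,0,0,0],[0,0,0,0,0,0]]]'; python3 -m jog '[[[0,0,0.003,0,0,0],[0,0,0.003,0,0,0],[0,0,0,0,0,0]]]'
```

```text
clock: 11.2
tool_pos: [0.5564, 0.1559, 0.1553]
eef_rot: [-0.03, 1.0, -0.0, -0.0]
contact_force: [-0.1, -0.7, -1.5]
opening: 0.151
finger_force: 39.8
clock: 11.58
tool_pos: [0.5564, 0.1558, 0.1491]
eef_rot: [-0.03, 1.0, -0.0, -0.0]
contact_force: [-0.0, -2.7, -2.7]
opening: 0.151
finger_force: 39.8
```

```bash
python3 -m jog '[[[0,-0.0007,0.002,0,0,0],[0,0,0.002,0,0,0],[0,0,0.001,0,0,0],[0,0,0,0,0,0]]]'; python3 -m jog '[[[0,0,0.001,0,0,0],[0,0,0.001,0,0,0],[0,0,0,0,0,0],[0,0,0,0,0,0]]]'
```

```text
clock: 12.08
tool_pos: [0.5566, 0.1557, 0.1445]
eef_rot: [-0.03, 1.0, -0.0, -0.0]
contact_force: [-0.6, -1.8, -2.0]
opening: 0.153
finger_force: 39.8
clock: 12.58
tool_pos: [0.5569, 0.156, 0.1434]
eef_rot: [-0.03, 1.0, 0.0, 0.0]
contact_force: [-1.3, -2.8, 5.9]
opening: 0.157
finger_force: 39.9
```

```bash
python3 -m jog '[[[0,-0.0005,0.001,0,0,0],[0,0,0.0005,0,0,0],[0,0,0,0,0,0],[0,0,0,0,0,0],[0,0,0,0,0,0],[0,0,0,0,0,0]]]'
python3 - <<'E'
from h import *
from plant import snapshot
st,w=wrist("w9"); s=snapshot("scene"); t=snapshot("top"); print(R.from_quat(st["eef_rot"]).as_matrix().round(3)[:,2],st["moment"],abs(st["qd"]).max())
a=cv2.resize(s["frame"][120:220,290:400],(385,350),interpolation=2); b=cv2.resize(s["frame"][190:290,170:290],(410,350),interpolation=2)
cv2.imwrite("pics/m3.png",np.hstack([a,b])[:,:,::-1])
E
```

```text
clock: 13.32
tool_pos: [0.5573, 0.1562, 0.1433]
eef_rot: [-0.03, 1.0, 0.001, 0.001]
contact_force: [-4.0, -2.6, 14.3]
opening: 0.153
finger_force: 39.9
[ 0.002  0.001 -1.   ] [-0.74554067  0.85686223 -0.03412462] 0.0012152432788957003
```

View pics/m3.png

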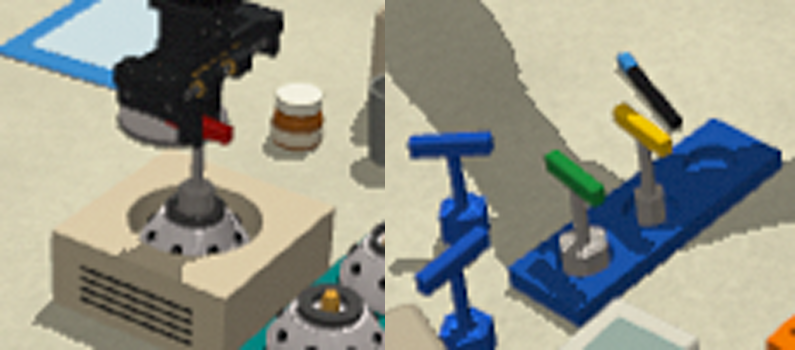

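The picture shows the socket sunk into the ring over the nut, the spanner upright, and yellow and green standing in the rack. It stopped firmly at the predicted home height (TCP 0.1433 m, predicted 0.1436 m). Handing in.

```bash
python3 -c "
from plant import *
print(finish_job())"
```

```text
the job is handed in; nothing more can be done
None
```

The job is handed in: the red (middle, 22 mm) spanner is gripped at 40 N, upright and fully home on the nut. It was the only one tried, because the measured 39.9 mm ring bore pointed to the middle rotor. The yellow and green spanners were never moved from the rack.

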